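# Strip the jammed parts pots and sort them by size

### The arm

A 6-joint arm with a two-finger parallel gripper is mounted at the origin on the work surface. World frame = base frame: x ahead of the robot, y to its left, z up, the work surface at z = 0. Lengths are in mm, angles in rad, forces in N, time in s.
With the tool pointing down it reaches from about 350 to 975 mm from the base axis. Payload 7.1 kg.
Tool frame: the origin (TCP) lies on the front face of the gripper's body, between the roots of the fingers; the fingertips stand 80 mm ahead of it and the grasp point (between the pads) lies 61 mm ahead of it (env.tips_ahead is the distance from the TCP to the fingertips, in mm); z points along the fingers, y is the line along which they close (so a half turn about z gives the same grasp; the last joint's range is limited). The gripper opens to 88 mm and grips with 3 to 60 N. Pads are 20 mm wide; open, the fingers measure 115 mm over their backs; the gripper's body (75 mm by 178 mm) begins 61 mm behind the grasp point.
Start: joints at [1.157, 0.423, 1.63, -0, 1.089, -0.019], TCP at [240.358, 576.917, 302.675] pointing down, gripper open.
Joint ranges: [-3, 3], [-0.9, 2.11], [0.09, 2.58], [-1.31, 4.45], [0.11, 2.69], [-2.54, 2.54]. Speed limits (rad/s): [2.39, 2.39, 3.01, 3.14, 3.14, 3.14].

### API

Orientations are given as a unit quaternion [x, y, z, w].
In Python, from station import env, set_gripper, viewer, workorder gives the robot as it stands. Calls block until the motion is done:
- env.reach(position, orientation): joint-space move of the TCP to a pose.
- env.move_l(position, rot=None, rate=150, f_stop=None): straight line of the TCP; rot=None keeps the orientation; rate is the mean speed in mm/s. With f_stop (N) it stops when the force on the tool has changed by that much, and returns True; else False.
- env.move_joints(angles): joint-space move.
- set_gripper(opening): finger opening in mm; the grip force is fixed at half the most; returns when the fingers have stopped.
- env.hold(seconds).
- env.ik(position, orientation): joint angles nearest the present ones, or None.
- env.read_state(): the state.
- viewer.camera(name): name is "scene" or "top"; returns the picture (480x640x3 uint8, blue, green, red); there is no depth.
- viewer.camera_params(name): a dict with "fx", "fy", "cx", "cy" (pixels), "pose" (4x4, takes a point from camera to world coordinates). Camera axes: x right, y up, looking along -z (the intrinsics and any distortion apply to the point x, -y, -z); pixel columns grow to the right and rows downward; lengths in mm; the calibration is good to about 2 mm. A picture is of the moment at which its call begins. camera_params takes no time and is no camera call.
A pose or a line that the arm cannot do raises env.IKError and nothing moves.
- workorder.sign_off(): hands the job in; it is judged then, once.
The state is a dict: "time_s": time; "qpos": joint angles; "dq": joint speeds; "tau": joint torques, N m; "tool_pos": TCP position; "orientation": TCP orientation; "force": force on the tool from outside, world axes, zero at the start; "wrist_torque": the same for the moment, N m; "width": finger opening in mm; "grip_force": force on a finger pad.
Only numpy, scipy, OpenCV 4.12 (cv2) and the standard library are available. Lean on these libraries where they do the work, as an engineer would, in place of code of your own. Each camera call takes 0.05 s, during which the arm holds its last target. There are 200 camera calls.

### The job

The three grey parts pots on the repair bench are jammed one inside another. Prise them apart (the high fork can hold down the middle pot, and the low fork the large one, while the pot inside is drawn straight up) and stand each pot upright and flat in the tray of its own size. Do not tip a pot over, and leave the other things on the bench where they are.

Things in the scene. Friction and masses are not known exactly. Their poses are not given: they have to be found in the camera images.
- pot_small: Smallest of three plain grey round plastic parts pots: 38 mm across, 126 mm tall (its lowest 57 mm is 35 mm across). Origin: centre of its underside; z up the pot's axis. At the start it stands 4 mm above the underside of the middle pot, inside it, and its top 40 mm stand out above the middle pot's rim.
- pot_middle: Middle pot: 52 mm across, 90 mm tall (lowest 27 mm is 49 mm across), wall 3 mm, floor 4 mm. Origin: centre of its underside; z up. At the start it stands on the large pot's floor, its top 36 mm above the large rim. Spring ribs in its mouth grip the small pot: 7 to 16 N of straight pull over the first 22 mm, then it is loose. Lifting an inner pot lifts the whole nest.
- pot_large: Large pot, outermost: 67 mm across with straight sides, 58 mm tall, wall 3.5 mm, floor 4 mm. Origin: centre of its underside; z up. The nest stands on the bench on this pot. The same spring ribs grip the middle pot with the same force. Empty pots weigh 55 to 190 g each.
- fork_high: The high stripping fork: fixed dark steel upright plate on the bench with two level prongs pointing along the fork's own -x (towards the robot); z up, origin on the bench under the middle of the upright's front face. Prongs 44 mm apart, 12 mm wide, 6 mm thick, undersides 100 mm and tops 106 mm above the bench, 136 mm long, tips flared outwards over 20 mm.
- fork_high_seat (a point): Midway between the high fork's prongs, level with their undersides, 85 mm in front of the upright: for stripping the pots' axis belongs here, within 3 mm sideways. The small pot passes up between the prongs; the middle pot (rim 94 mm above the bench in the nest) slides in under them. Fingers closing along the fork's x axis can reach down between the prongs to a pot left there.
- fork_low: The low stripping fork: fixed dark steel upright plate on the bench with two level prongs pointing along the fork's own -x (towards the robot); z up, origin on the bench under the middle of the upright's front face. Prongs 58 mm apart, 12 mm wide, 6 mm thick, undersides 64 mm and tops 70 mm above the bench, 136 mm long, tips flared outwards over 20 mm.
- fork_low_seat (a point): Midway between the low fork's prongs, level with their undersides, 85 mm in front of the upright: for stripping the pots' axis belongs here, within 3 mm sideways. The middle pot passes up between the prongs; the large pot (rim 58 mm above the bench in the nest) slides in under them. Fingers closing along the fork's x axis can reach down between the prongs to a pot left there.
- tray_small_floor (a point): Centre of the floor (3 mm above the bench) of the smallest of three square aluminium trays: 54 mm wide inside, lip 8 mm above its floor, wall 3 mm, fixed to the bench; axes along its sides. For the small pot.
- tray_middle_floor (a point): Centre of the floor (3 mm above the bench) of the middle-sized of three square aluminium trays: 70 mm wide inside, lip 8 mm above its floor, wall 3 mm, fixed to the bench; axes along its sides. For the middle pot.
- tray_large_floor (a point): Centre of the floor (3 mm above the bench) of the largest of three square aluminium trays: 86 mm wide inside, lip 8 mm above its floor, wall 3 mm, fixed to the bench; axes along its sides. For the large pot.
- mouse: A white computer mouse, 100 x 58 x 32 mm; bystander, to be left alone. Origin: centre of its underside.
- solder_spool: A blue and silver solder spool standing on end, 54 mm across, 45 mm tall; bystander, to be left alone. Origin: centre of its underside.
- tweezers: Steel tweezers lying flat, 130 mm long; bystander, to be left alone. Origin: centre of its underside.
- flux_jar: An amber jar with a black lid, 48 mm across, 50 mm tall; bystander, to be left alone. Origin: centre of its underside.
- screwdriver: A screwdriver lying down, 170 mm long; bystander, to be left alone. Origin near its middle.
- power_bank: A white power bank, 70 x 140 x 16 mm; bystander, to be left alone. Origin: centre of its underside.
- circuit_board: A blue circuit board, 120 x 90 mm; bystander, to be left alone. Origin: centre of its underside.

How it is judged (in metres and radians):
At the end, for the whole second after the job is handed in: Each of the three pots stands upright (within 0.08 rad) on the floor of the tray of its own size (small in smallest, middle in middle, large in largest), underside within 4 mm of the floor and axis within 16 mm of the tray's centre, at rest (horizontal distance between pot_small and tray_small_floor below 0.016 m and z of pot_small in the frame of tray_small_floor between -0.004 and 0.004 m and angle between each of pot_small, pot_middle, pot_large's own z axis and vertical below 0.08 rad and linear speed of each of pot_small, pot_middle, pot_large below 0.02 m/s and horizontal distance between pot_middle and tray_middle_floor below 0.016 m and z of pot_middle in the frame of tray_middle_floor between -0.004 and 0.004 m and horizontal distance between pot_large and tray_large_floor below 0.016 m and z of pot_large in the frame of tray_large_floor between -0.004 and 0.004 m); the robot touches nothing.
It fails at once if a pot is tipped over (tilted more than 0.7 rad) (angle between any of pot_small, pot_middle, pot_large's own z axis and vertical above 0.7 rad).
It fails at once if a bystander is pushed more than 40 mm (distance of any of mouse, solder_spool, tweezers, flux_jar, screwdriver, power_bank, circuit_board from where it was at the start of the episode above 0.04 m).
It also fails if it takes over 72 s, if anything falls off the work surface, if the arm or the gripper's body presses on something with over 40 N, if the wrist force passes 120 N, or if a joint passes its speed limit or range.

## Working session

There is one attempt and no reset: what is moved stays moved. The work goes in short steps, each a Python script; the robot and the scene stay as the last script left them, time stands still between calls to the robot, and variables do not carry over. Pictures are saved under pics/ and viewed, at most 10 in all, crops included, and the job is handed in when it is done.

```bash
mkdir -p pics; ls
python3 - <<'E'
from station import env, viewer
import cv2
for n in("scene","top"):
    im=viewer.camera(n); cv2.imwrite(f"pics/{n}0.png",im)
    p=viewer.camera_params(n); print(n,{k:(v if k!='pose' else None) for k,v in p.items()}); print(p['pose'])
s=env.read_state(); print(s['time_s'],s['orientation'],s['width'])
E
```

```text
pics
scene {'fx': 459.5618149944608, 'fy': 459.5618149944608, 'cx': 317.10919056059777, 'cy': 237.6254622118192, 'pose': None}
[[-2.41413466e-01 -6.52794125e-01  7.18038557e-01  1.27743328e+03]
 [ 9.70395926e-01 -1.56931758e-01  1.83586957e-01  1.94556434e+02]
 [-7.16143390e-03  7.41102054e-01  6.71354199e-01  7.52196118e+02]
 [ 0.00000000e+00  0.00000000e+00  0.00000000e+00  1.00000000e+00]]
top {'fx': 468.34165515299037, 'fy': 468.34165515299037, 'cx': 324.0426504270565, 'cy': 240.82506645199118, 'pose': None}
[[ 2.11769527e-02  9.85601161e-01 -1.67755441e-01  4.65282634e+02]
 [-9.99067738e-01  2.71755536e-02  3.35431560e-02  3.24524702e+01]
 [ 3.76190205e-02  1.66888707e-01  9.85257818e-01  8.92629889e+02]
 [ 0.00000000e+00  0.00000000e+00  0.00000000e+00  1.00000000e+00]]
0.1 [ 1.96119793e-01  9.80579698e-01 -6.77844320e-04 -1.50666760e-04] 87.99045556179864
```

View pics/top0.png

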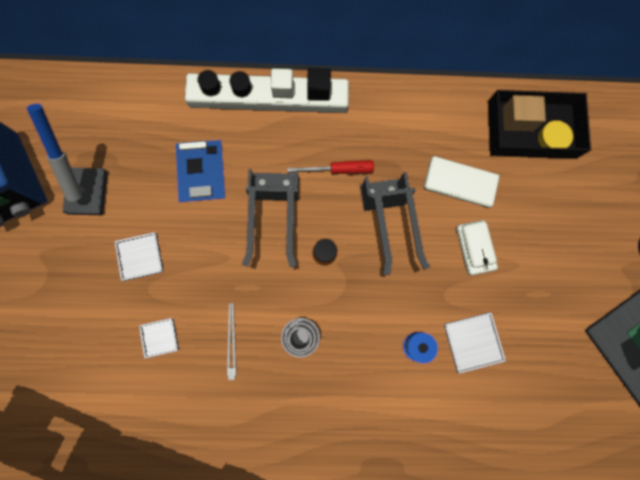

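View pics/scene0.png

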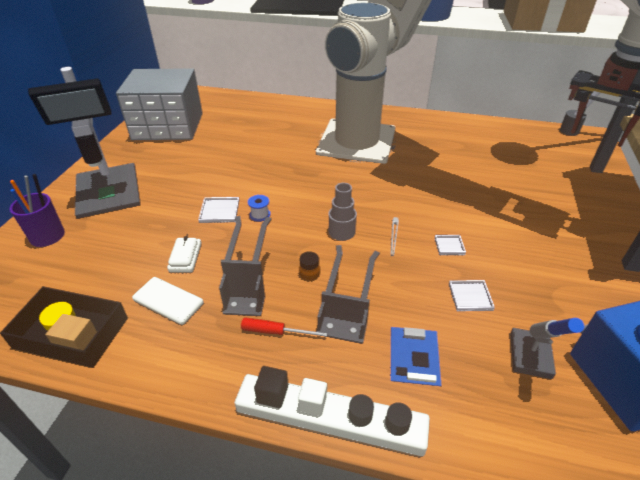

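The top view shows the nest at (301,337), low fork at (270,220), high fork at (400,225), and the small, middle and large trays at (158,338), (138,256) and (475,342). The flux jar stands between the forks at (325,250), and the spool at (421,347).

```bash
cat > geo.py <<'E'
import numpy as np, cv2
from station import viewer
def rays(n,uv):
    p=viewer.camera_params(n); uv=np.atleast_2d(uv).astype(float); T=np.array(p['pose'])
    d=np.c_[(uv[:,0]-p['cx'])/p['fx'],-(uv[:,1]-p['cy'])/p['fy'],-np.ones(len(uv))]@T[:3,:3].T
    return T[:3,3],d
def plane(n,uv,z):
    o,d=rays(n,uv); return o+d*((z-o[2])/d[:,2])[:,None]
def pix(n,X):
    p=viewer.camera_params(n); T=np.array(p['pose']); c=(np.atleast_2d(X)-T[:3,3])@T[:3,:3]
    return np.c_[p['cx']+p['fx']*c[:,0]/-c[:,2],p['cy']-p['fy']*c[:,1]/-c[:,2]]
E
cat > m.py <<'E'
from geo import *
t=cv2.imread('pics/top0.png'); s=cv2.imread('pics/scene0.png')
hsv=cv2.cvtColor(t,cv2.COLOR_BGR2HSV)
# trays
w=((hsv[...,1]<60)&(hsv[...,2]>150)).astype(np.uint8)
for nm,c,sz in(('S',(158,338),60),('M',(138,256),76),('L',(475,342),92)):
    n,l,st,ce=cv2.connectedComponentsWithStats(w[c[1]-40:c[1]+40,c[0]-40:c[0]+40].copy())
    pts=np.argwhere(l==1+np.argmax(st[1:,4]))[:,::-1]+np.array([c[0]-40,c[1]-40])
    P=plane('top',pts,9)[:,:2].astype(np.float32); r=cv2.minAreaRect(P); print(nm,'centre',np.round(r[0],1),'size',np.round(r[1],1),'should be',sz,'ang',round(r[2],1))
# forks: dark runs per row
dark=(t.max(2)<95)
for nm,x0,x1,z,gap in(('low',238,305,70,70),('high',360,435,106,56)):
    M=[];W=[]
    for v in range(205,258,3):
        on=np.flatnonzero(dark[v,x0:x1])+x0
        runs=[r for r in np.split(on,np.flatnonzero(np.diff(on)>1)+1) if 3<=len(r)<=14]
        if len(runs)!=2: continue
        A,B=[plane('top',[[r[0]*.5+r[-1]*.5,v]],z)[0] for r in runs]; M.append((A+B)/2); W.append(abs(A[1]-B[1]))
    M=np.array(M); k=np.polyfit(M[:,0],M[:,1],1); print(nm,len(M),'y=',k,'gap*cos',np.round(np.mean(W),1),np.round(np.std(W),1),'want',gap,'resid',np.std(M[:,1]-np.polyval(k,M[:,0])).round(2))
a=cv2.resize(t[160:280,235:435],None,fx=4,fy=4,interpolation=cv2.INTER_CUBIC)[:480]
b=cv2.resize(t[312:362,276:326],(300,300),interpolation=cv2.INTER_CUBIC)
cv2.imwrite('pics/forks.png',a)
c=cv2.resize(s[175:245,310:375],None,fx=4,fy=4,interpolation=cv2.INTER_CUBIC)
d=cv2.resize(s[205:345,210:390],(450,350),interpolation=cv2.INTER_CUBIC)
o=np.zeros((600,760,3),np.uint8); o[:300,:300]=b; o[310:310+280,:260]=c; o[:350,305:755]=d
cv2.imwrite('pics/mont.png',o)
E
python3 m.py
```

```text
S centre [428.1 302.2] size [60.6 60.6] should be 60 ang 14.3
M centre [577.4 351.2] size [77.5 76.3] should be 76 ang 14.6
L centre [ 431.4 -283.7] size [93.2 93. ] should be 92 ang 15.2
low 7 y= [2.83635965e-02 7.85036454e+01] gap*cos 66.4 0.5 want 70 resid 0.25
high 1 y= [ -0.10349791 -68.41212941] gap*cos 14.9 0.0 want 56 resid 0.0m.py:19: RankWarning: Polyfit may be poorly conditioned
  M=np.array(M); k=np.polyfit(M[:,0],M[:,1],1); print(nm,len(M),'y=',k,'gap*cos',np.round(np.mean(W),1),np.round(np.std(W),1),'want',gap,'resid',np.std(M[:,1]-np.polyval(k,M[:,0])).round(2))
```

View pics/forks.png

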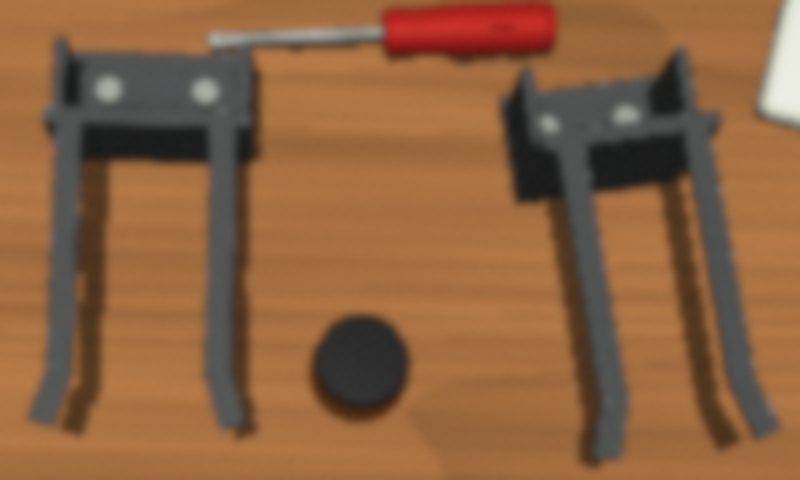

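View pics/mont.png

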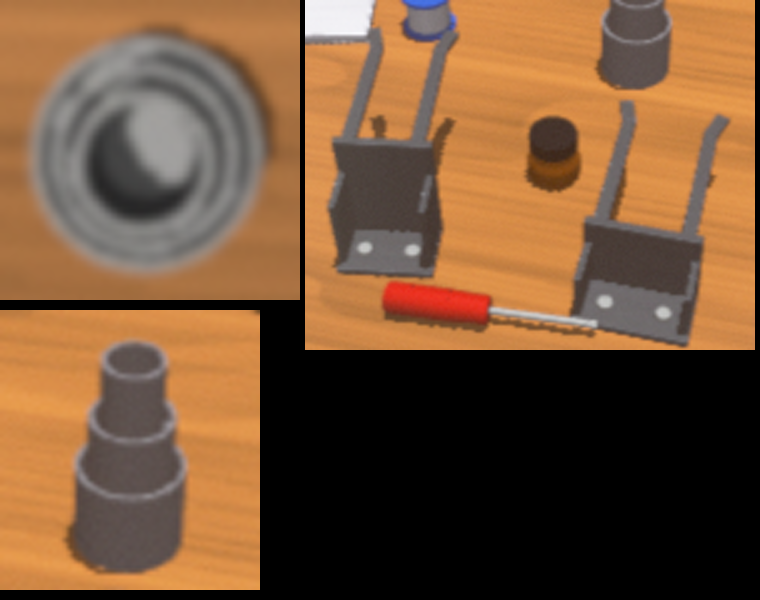

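The nest is upright, with its small rim at about (300,339) in the top view and (343.5,187.5) in the scene view. Both uprights end flush with their prong tops, so the gripper body clears them. The prongs are greyer than their shadows, so I'll fit them by saturation.

```bash
cat > m2.py <<'E'
from geo import *
t=cv2.imread('pics/top0.png'); s=cv2.imread('pics/scene0.png')
def sat(i):
    i=cv2.GaussianBlur(i,(0,0),.6).astype(float); return (i.max(2)-i.min(2))/(i.max(2)+1)
def fork(cam,im,z,L,R,rows,guessgap):
    S=sat(im); A=[[],[]]
    for v in rows:
        for k,(p0,p1) in enumerate((L,R)):   # approx prong centreline pixels at two ends
            u=p0[0]+(p1[0]-p0[0])*(v-p0[1])/(p1[1]-p0[1]); us=np.arange(int(u)-8,int(u)+9)
            w=np.clip((.45-S[v,us])/.3,0,1); 
            if w.sum()>2: A[k].append(((us*w).sum()/w.sum(),v))
    F=[]
    for a in A:
        P=plane(cam,a,z)[:,:2]; l=cv2.fitLine(P.astype(np.float32),cv2.DIST_HUBER,0,.01,.01).ravel(); d=l[:2]*np.sign(l[0]); F.append((l[2:],d,len(a)))
    d=F[0][1]+F[1][1]; d/=np.linalg.norm(d); n=np.array([-d[1],d[0]]); a,b=[f[0]@n for f in F]
    print(cam,'yaw each',[round(float(np.arctan2(f[1][1],f[1][0])),4) for f in F],'gap',round(abs(a-b),1),'want',guessgap,'offset n.p',round((a+b)/2,2),'yaw',round(float(np.arctan2(d[1],d[0])),4),'n',[f[2] for f in F])
    return d,n,(a+b)/2
f=lambda x,y:(235+x/4,160+y/4)
for nm,z,L,R,rows,g,tips in(('low',70,(f(68,170),f(60,360)),(f(224,170),f(218,360)),range(204,250,2),70,(f(43,420),f(232,425))),
                  ('high',106,(f(578,210),f(612,390)),(f(705,170),f(740,380)),range(213,254,2),56,(f(606,458),f(768,432)))):
    d,n,c=fork('top',t,z,L,R,rows,g)
    T=plane('top',tips,z)[:,:2]@d; U=plane('top',[f(145,125) if nm=='low' else f(630,133)],z)[0,:2]@d
    tip=T.mean(); o=tip+136; print(nm,'tip s',T.round(1),'upright s by tips',o.round(1),'by picture',U.round(1),'seat',((o-85)*d+c*n).round(1))
g=lambda x,y:(210+(x-305)/2.5,205+y/2.5)
fork('scene',s,70,(g(627,120),g(605,215)),(g(712,145),g(692,230)),range(255,295,2),70)
fork('scene',s,106,(g(372,55),g(352,130)),(g(441,55),g(420,130)),range(226,256,2),56)
# nest
S=(sat(t)<.3).astype(np.uint8)[305:370,265:335]; cs,_=cv2.findContours(S,cv2.RETR_EXTERNAL,cv2.CHAIN_APPROX_NONE); c=max(cs,key=cv2.contourArea)
(x,y),(a,b),_=cv2.fitEllipse(c); print('large rim',plane('top',[[x+265,y+305]],58).round(1),'dia',np.round(np.array([a+1,b+1])*(892-58)/468,1))
print('small rim top',plane('top',[[300.1,338.7]],134).round(1))
o1,d1=rays('top',[[300.1,338.7]]);o2,d2=rays('scene',[[343.5,187.7]])
k=np.linalg.lstsq(np.c_[d1[0],-d2[0]],o2-o1,rcond=None)[0]; p,q=o1+k[0]*d1[0],o2+k[1]*d2[0]; print('tri',((p+q)/2).round(1),'miss',np.linalg.norm(p-q).round(1))
E
python3 m2.py
```

```text
top yaw each [0.0006, 0.0061] gap 70.3 want 70 offset n.p 98.93 yaw 0.0034 n [23, 23]
low tip s [559.  558.6] upright s by tips 694.8 by picture 693.9 seat [609.5 101. ]
top yaw each [0.1705, 0.1709] gap 56.5 want 56 offset n.p -226.91 yaw 0.1707 n [21, 21]
high tip s [519.2 520.1] upright s by tips 655.6 by picture 657.7 seat [ 600.9 -126.7]
scene yaw each [0.0108, 0.006] gap 69.7 want 70 offset n.p 95.98 yaw 0.0084 n [20, 20]
scene yaw each [0.1693, 0.1695] gap 55.9 want 56 offset n.p -227.67 yaw 0.1694 n [15, 15]
large rim [[436.   42.2  58. ]] dia [68.4 71.2]
small rim top [[436.1  41.2 134. ]]
tri [435.9  42.  132.3] miss 1.4
```

Both views agree to within 2 mm. I take the high seat as (600.9,-127.4) at yaw 0.170, the low seat as (609.5,101.0) at yaw 0.006, and the nest as (436,41.8). I'll centre the nest with two perpendicular pinches, then lift it slightly.

```bash
cat > rob.py <<'E'
import numpy as np
from scipy.spatial.transform import Rotation as R
from station import env, set_gripper, viewer
G=61
HI=np.array([600.9,-127.4]); HY=.170; LO=np.array([609.5,101.0]); LY=.006
def q(psi):
    y=np.array([np.cos(psi),np.sin(psi),0]); z=np.array([0,0,-1.]); return R.from_matrix(np.c_[np.cross(y,z),y,z]).as_quat()
def best(psi,xy,z):   # half-turn choice with the last joint nearer
    c=[]; j0=np.array(env.read_state()['qpos'])
    for k in(-1,0,1):
        j=env.ik([*xy,z+G],q(psi+k*np.pi))
        if j is not None: c.append((abs(np.array(j)-j0).max(),psi+k*np.pi))
    return min(c)[1]
def reach(xy,z,psi): env.reach([*xy,z+G],q(best(psi,xy,z)))
def line(xy,z,rate=200,f=None,psi=None): return env.move_l([*xy,z+G],None if psi is None else q(psi),rate=rate,f_stop=f)
def st(m=''):
    s=env.read_state(); print(m,'t',round(s['time_s'],1),'grasp',np.round(np.array(s['tool_pos'])-[0,0,G],1),'F',np.round(s['force'],1),'w',round(s['width'],1),'grip',round(s['grip_force'],1),'q6',round(s['qpos'][5],2))
def ax(yaw,d,n=0): return d*np.array([np.cos(yaw),np.sin(yaw)])+n*np.array([-np.sin(yaw),np.cos(yaw)])
E
python3 - <<'E'
from rob import *
N=np.array([436,41.8])
reach(N,160,HY+np.pi/2); st('above')
line(N,118); set_gripper(30); st('pinch1'); set_gripper(60)
p=best(HY,N,118); line(N,118,psi=p,rate=150) if 0 else env.reach([*N,118+G],q(p)); set_gripper(30); st('grip')
line(N,130,60); st('lifted')
E
```

```text
above t 2.2 grasp [436.3  42.3 160.2] F [-0.1  0.2  1. ] w 87.9 grip 0.0 q6 1.47
pinch1 t 3.4 grasp [436.   41.8 118.1] F [-0.5 -0.1  1.3] w 37.5 grip 30.0 q6 1.47
grip t 5.8 grasp [435.9  41.8 118. ] F [-0.7  0.3  0.6] w 37.4 grip 30.0 q6 -0.1
lifted t 6.1 grasp [436.2  41.8 130.5] F [ 0.4 -0.2 -2.9] w 37.6 grip 30.0 q6 -0.1
```

Run:
```python
from rob import *
import cv2
P=HI-ax(HY,105)
line(P,130,200); line(P,120.5,60); st('front')
h=line(HI-ax(HY,45),120.5,120,5); st(f'mid {h}')
if not h:
    h=line(HI,120.5,100,5); st(f'seat {h}')
for n in('scene','top'): cv2.imwrite(f'pics/{n}1.png',viewer.camera(n))
a=cv2.imread('pics/scene1.png')[150:330,180:400]; cv2.imwrite('pics/c1.png',cv2.resize(a,None,fx=3,fy=3,interpolation=cv2.INTER_CUBIC))
```

```text
front t 7.6 grasp [ 497.  -144.5  119.9] F [-0.1 -0.7 -2.1] w 37.5 grip 30.0 q6 -0.48
mid False t 8.2 grasp [ 555.8 -134.8  120.2] F [-0.2  0.5 -2.9] w 37.6 grip 30.0 q6 -0.43
seat False t 8.8 grasp [ 600.1 -127.3  120.2] F [ 0.5  0.2 -3.7] w 37.3 grip 30.0 q6 -0.4
```

View pics/c1.png

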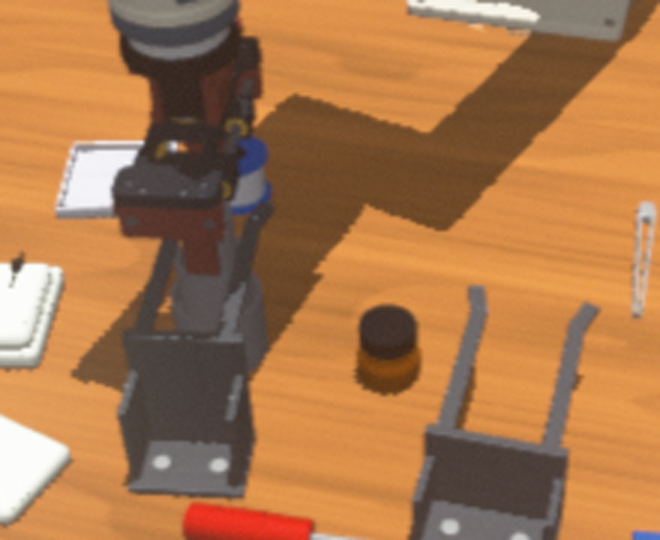

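The crop shows the whole nest under the high prongs at about (210,290), with the small pot centred between them. Now I'll pull straight up.

Run:
```python
from rob import *
for z in (126,132,140,150): 
    line(HI,z,50); st(f'{z}')
```

```text
126 t 9.2 grasp [ 600.6 -127.5  126.3] F [ 0.1 -0.7 -4.7] w 37.4 grip 30.0 q6 -0.4
132 t 9.5 grasp [ 601.  -127.5  132.5] F [-0.3 -0.  -3.9] w 37.9 grip 30.0 q6 -0.4
140 t 9.8 grasp [ 601.4 -127.5  140.8] F [ 0.4 -0.4 -2.5] w 37.0 grip 30.0 q6 -0.4
150 t 10.1 grasp [ 601.3 -127.5  151.1] F [-1.2  0.2  0.1] w 37.7 grip 30.0 q6 -0.4
```

Run:
```python
from rob import *
import cv2
a=viewer.camera('scene')[120:330,180:360]; cv2.imwrite('pics/c2.png',cv2.resize(a,None,fx=2.8,fy=2.8,interpolation=cv2.INTER_CUBIC))
```

```text
(no output)
```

View pics/c2.png

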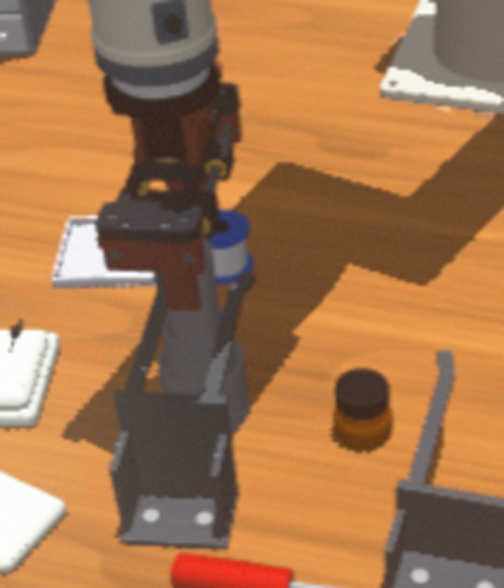

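The crop shows the small pot rising between the prongs while the middle pot's shoulder stays below. The force is back to about 0, so it is loose. I'll carry it to the small tray.

Run:
```python
from rob import *
line(HI,232,200); st('out')
T=np.array([428.1,302.2])
reach(T,235,np.arctan2(T[1],T[0])+HY-np.arctan2(HI[1],HI[0])); st('over')
line(T,118,200); h=line(T,111.5,30,4); st(f'down {h}')
set_gripper(60); line(T,180,250); st('released')
H=HI
reach(H,180,HY); st('above middle')
```

```text
out t 10.7 grasp [ 600.6 -127.3  231.5] F [ 0.5 -0.  -1.5] w 37.8 grip 30.0 q6 -0.4
over t 12.4 grasp [428.7 301.7 234.9] F [ 0.4 -0.  -0.9] w 37.2 grip 30.0 q6 -0.4
down True t 13.4 grasp [429.  302.7 112.7] F [0.5 0.7 4.3] w 37.3 grip 30.0 q6 -0.4
released t 14.4 grasp [428.3 302.4 180.8] F [-1.2 -0.  -0. ] w 59.9 grip 0.0 q6 -0.4
above middle t 16.1 grasp [ 600.8 -126.4  179.8] F [0.6 0.9 0.8] w 60.2 grip 0.0 q6 -0.4
```

The small pot touched down at the expected height. Now the middle pot: grip it between the prongs, slide it out, re-centre it in the open and take it to the low fork.

Run:
```python
from rob import *
set_gripper(76)
h=line(HI,100,150,6); h=h or line(HI,81,100,6); st(f'down {h}')
set_gripper(40); st('grip')
if not h:
    h=line(HI,83.5,40); st('up')
    P=HI-ax(HY,110); h=line(P,83.5,150,8); st(f'out {h}')
```

```text
down False t 17.6 grasp [ 600.8 -127.4   81. ] F [-0.1  0.6  0.7] w 76.2 grip 0.0 q6 -0.4
grip t 18.1 grasp [ 600.9 -127.5   81.3] F [-1.8  0.2  2.9] w 52.5 grip 30.0 q6 -0.4
up t 18.4 grasp [ 600.8 -127.3   83.4] F [-0.4  0.7 -3. ] w 52.7 grip 30.0 q6 -0.4
out False t 19.2 grasp [ 493.6 -146.2   83.8] F [-0.2 -0.5 -2.2] w 52.7 grip 30.0 q6 -0.48
```

Run:
```python
from rob import *
A=HI-ax(HY,110); P=LO-ax(LY,110)
line(A,100,100)
line(P,100,200,psi=best(LY,P,100)); h=line(P,79,50,5); st(f'set {h}')
set_gripper(76); p=best(LY+np.pi/2,P,81); env.reach([*P,81+G],q(p)); set_gripper(40); st('pinch')
set_gripper(76); p=best(LY,P,81); env.reach([*P,81+G],q(p)); set_gripper(40); st('grip')
line(P,83.5,40); st('up')
h=line(LO-ax(LY,45),83.5,120,6); st(f'mid {h}')
if not h:
    h=line(LO,83.5,100,6); st(f'seat {h}')
import cv2
a=viewer.camera('scene')[170:350,250:430]; cv2.imwrite('pics/c3.png',cv2.resize(a,None,fx=3,fy=3,interpolation=cv2.INTER_CUBIC))
```

```text
set True t 21.4 grasp [499.4  99.9  80.3] F [ 1.2 -0.1  0.3] w 52.5 grip 30.0 q6 0.17
pinch t 23.8 grasp [499.5 100.3  81. ] F [ 0.2 -0.6  0.5] w 51.9 grip 30.0 q6 -1.4
grip t 26.3 grasp [499.5 100.3  81. ] F [0.7 0.4 0.8] w 52.3 grip 30.0 q6 0.17
up t 26.6 grasp [499.4 100.3  83.5] F [ 0.8 -0.3 -2.3] w 52.6 grip 30.0 q6 0.17
mid False t 27.2 grasp [563.6 100.6  83.1] F [-0.3 -0.2 -3.2] w 52.6 grip 30.0 q6 0.15
seat False t 27.9 grasp [608.6 100.9  83.2] F [-0.   0.3 -3.3] w 52.8 grip 30.0 q6 0.14
```

View pics/c3.png

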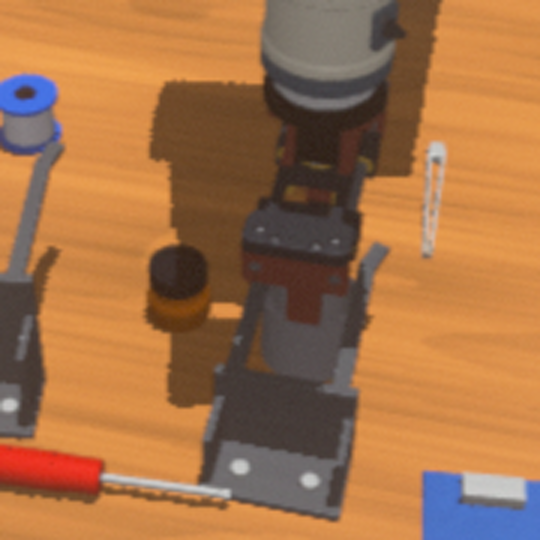

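The crop shows the middle pot between the low prongs at about (300,330). Pull up, then carry it to the middle tray.

Run:
```python
from rob import *
for z in (90,96,103,115): line(LO,z,50); st(f'{z}')
line(LO,180,200)
T=np.array([577.4,351.2])
reach(T,180,LY+np.arctan2(T[1],T[0])-np.arctan2(LO[1],LO[0])); st('over')
import cv2
a=viewer.camera('scene')[130:350,270:530]; cv2.imwrite('pics/c4.png',cv2.resize(a,None,fx=2.5,fy=2.5,interpolation=cv2.INTER_CUBIC))
```

```text
90 t 28.2 grasp [609.  101.   90.2] F [ 0.2  0.2 -4.9] w 52.6 grip 30.0 q6 0.14
96 t 28.4 grasp [609.5 101.   96.3] F [-1.2 -0.7 -4.4] w 52.4 grip 30.0 q6 0.14
103 t 28.7 grasp [609.9 101.1 103.7] F [-0.9 -0.  -4.6] w 52.7 grip 30.0 q6 0.14
115 t 29.1 grasp [610.3 101.1 116.3] F [ 0.2  0.9 -1.4] w 52.5 grip 30.0 q6 0.14
over t 30.6 grasp [577.4 350.1 179.2] F [ 0.1 -0.3 -1.7] w 52.8 grip 30.0 q6 0.14
```

View pics/c4.png

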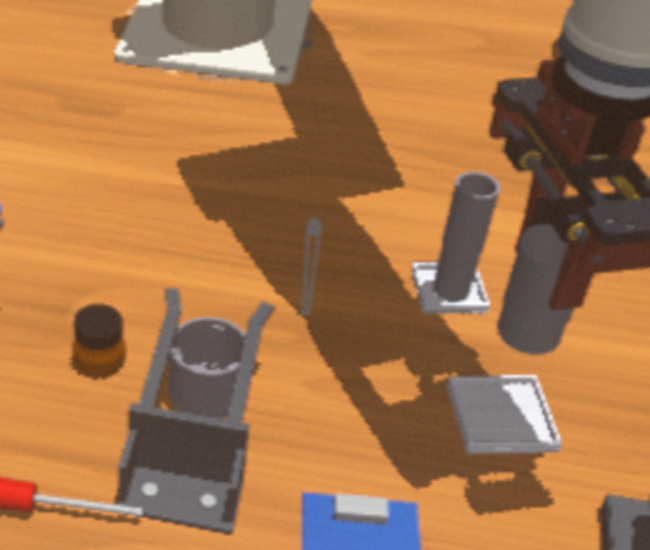

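The small pot stands upright in its tray at (460,240). The large pot is alone under the low fork at (205,365), and the middle pot hangs from the gripper. I'll place the middle pot, then the large one: grasp it 40 mm up, slide it out at the bench level and carry it to its tray.

Run:
```python
from rob import *
T=np.array([577.4,351.2])
line(T,88,180); h=line(T,78,30,4); st(f'down {h}')
set_gripper(76); line(T,170,250)
reach(LO,150,LY); set_gripper(88)
h=line(LO,100,150,6) or line(LO,40,100,6); st(f'at large {h}')
if not h:
    set_gripper(50); st('grip')
    line(LO,42.5,40); P=LO-ax(LY,110); h=line(P,42.5,150,8); st(f'out {h}')
```

```text
down True t 31.7 grasp [578.1 351.6  79.7] F [-0.2  0.3  3.8] w 52.4 grip 30.0 q6 0.14
at large False t 35.4 grasp [609.8 101.   40.2] F [-0.3  0.2  0.2] w 88.0 grip 0.0 q6 0.14
grip t 35.9 grasp [609.6 101.   40.5] F [-2.1  0.1  3.4] w 66.8 grip 30.0 q6 0.14
out False t 37.0 grasp [500.7 100.5  42.8] F [-0.4  0.1 -1.6] w 66.7 grip 30.0 q6 0.17
```

Run:
```python
from rob import *
import cv2
P=LO-ax(LY,110); T=np.array([431.4,-283.7])
line(P,150,200)
reach(T,150,LY+np.arctan2(T[1],T[0])-np.arctan2(LO[1],LO[0]))
line(T,52,180); h=line(T,41,30,4); st(f'down {h}')
set_gripper(82); line(T,200,250)
reach(np.array([380,20]),300,0); st()
for n in('scene','top'): cv2.imwrite(f'pics/{n}2.png',viewer.camera(n))
```

```text
down True t 40.2 grasp [ 432.1 -284.2   43.1] F [0.2 0.1 3. ] w 67.0 grip 30.0 q6 0.13
 t 42.7 grasp [380.3  19.6 299.5] F [-0.2  0.  -1. ] w 82.2 grip 0.0 q6 0.02
```

View pics/scene2.png

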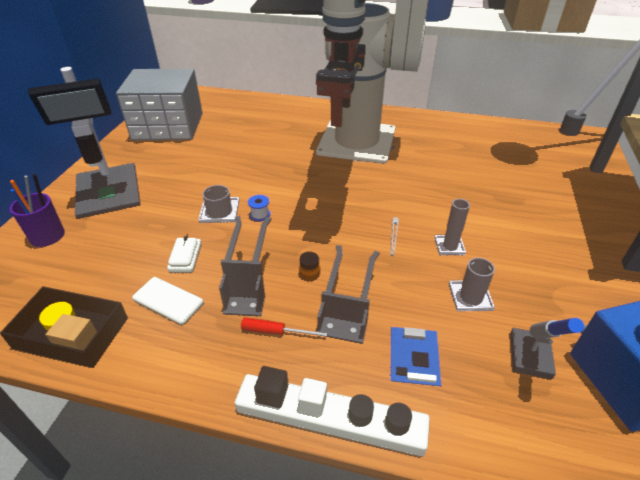

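View pics/top2.png

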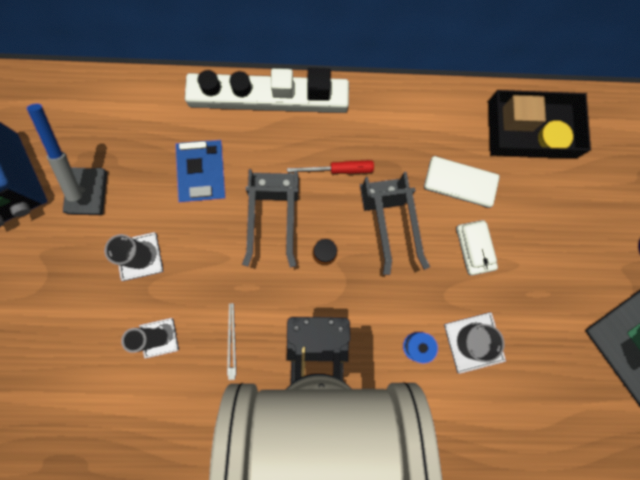

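The final scene view shows the small pot at (457,228), the middle at (478,283) and the large at (217,202), each upright in its own tray. The other things on the bench look unmoved.

```bash
python3 -c "
from station import workorder
print(workorder.sign_off())"
```

```text
the job is handed in; nothing more can be done
None
```

I separated the three pots and stood each one upright in the tray of its own size; the job was handed in at about 43 s of the 72 s limit, and sign-off returned no verdict.

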